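# Gauge the depth of the narrow well

### The job

Find out how deep the narrow well of the heating block is: take the depth gauge out of its stand, put its rod into the narrow well and push it down gently, letting the tight collar ride up the rod on the block's top face, until the tip of the rod is fully home on the bottom of the well. Then let go and leave the gauge standing there with the collar lying on the block's face, and leave the beaker, the tape and the marker where they are.

Things in the scene. Friction and masses are not known exactly. Their poses are not given: they have to be found in the camera images.
- gauge_grip (a point): Centre of the grip of the depth gauge, a loose upright steel rod with a black square grip on top: 22 x 22 mm, 34 mm high, this point half-way up. z runs up along the rod, x and y square to the grip's sides. A round flange (28 mm) under the grip has its underside 20 mm below this point. About 120 g with its collar. At the start it stands in the stand, its tip on the bottom of the hole.
- gauge_tip (a point): The flat end of the gauge's rod, 127 mm below the centre of the grip. The rod is 10 mm in diameter, tapered to 6 mm over its last 4 mm.
- collar (a joint): Brass ring, 26 mm in diameter and 10 mm high, that slides tightly on the gauge's rod; it is moved up with about 5 N and stays where it is left (the gauge's own weight does not move it). At 0 its underside is 28 mm above the rod's tip; the value is how far it has been pushed up (m, at most 0.060).
- collar_under (a point): Centre of the collar's underside, on the rod's axis.
- block: Heating block of bare aluminium on a grey foot, fixed: 90 x 130 mm, its flat top 75 mm above the worktop. Four wide wells 26 mm in diameter in two rows, at x = +-22 mm, y = -45 and -8 mm, and one narrow well at y = +38 mm. Origin: centre of its underside; z up, y along its length towards the narrow well.
- well_mouth (a point): Centre of the mouth of the narrow well, in the plane of the block's top face: round, 12 mm in diameter, with a chamfer of 2 mm, vertical and blind. A spacer disc of unknown thickness is its hard bottom: its depth is not known, but lies between 35 and 60 mm. More than 25 N on the block or on this bottom would mar them.
- stand_mouth (a point): Centre of the mouth of the stand's hole, in its top face: the stand is a fixed dark steel block, 60 x 60 mm and 32 mm high, with one vertical hole, 11.5 mm in diameter and 25 mm deep.
- beaker: Bystander: clear empty beaker, 69 mm in diameter, 91 mm high; origin at the centre of its underside.
- tape: Bystander: roll of tape lying flat, 73 mm in diameter, 19 mm high; origin at the centre of its underside.
- marker: Bystander: marker pen lying flat, 135 mm long along its y, 15 mm thick; origin at the centre of its underside.

How it is judged:
On the way, in this order (a step that is already met when the one before it is completed fails the run):
1. the gauge is drawn right out of its stand: its tip is higher than the stand's top (z of gauge_tip in the frame of stand_mouth above 0.004 m), for 0.1 s.
2. the rod has entered the narrow well: its tip is more than 15 mm below the mouth and within 5 mm of the well's axis (z of gauge_tip in the frame of well_mouth below -0.015 m and horizontal distance between gauge_tip and well_mouth below 0.005 m), for 0.1 s.
At the end, for the whole second after the job is handed in: The rod's tip stands on the hard bottom of the narrow well (less than 1.5 mm above it), within 4 mm of the well's axis, the gauge is upright within 0.1 rad, at rest and released, and the collar's underside is less than 2 mm above the block's top face (distance between gauge_tip and spacer_top below 0.003 m and z of gauge_tip in the frame of spacer_top below 0.0015 m and horizontal distance between gauge_tip and well_mouth below 0.004 m and z of collar_under in the frame of well_mouth below 0.002 m and angle between gauge_tip's own z axis and vertical below 0.1 rad and linear speed of gauge below 0.01 m/s); the robot touches nothing.
It fails at once if the gauge (rod or collar) presses on the block or on the well's bottom with more than 25 N (contact force between gauge and block above 25 N or contact force between gauge and spacer above 25 N).
It fails at once if the beaker, the tape or the marker is moved by more than 20 mm (distance of any of beaker, tape, marker from where it was at the start of the episode above 0.02 m).
It also fails if it takes over 67 s, if anything falls off the work surface, if the arm or the gripper's body presses on something with over 40 N, if the wrist force passes 120 N, or if a joint passes its speed limit or range.

### The arm

A 6-joint arm with a two-finger parallel gripper is mounted at the origin on a cart in front of the work surface, level with it; the furniture and walls round the work are solid. World frame = base frame: x ahead of the robot, y to its left, z up, the work surface at z = 0. Lengths are in m, angles in rad, forces in N, time in s.
With the tool pointing down it reaches from about 0.35 to 0.85 m from the base axis. Payload 8.1 kg.
Tool frame: the origin (TCP) lies at the very end of the fingers, on their centre line; the grasp point (between the pads) lies 19 mm behind it; z points along the fingers, y is the direction in which the jaws open and shut (so a half turn about z gives the same grasp; the last joint's range is limited). The gripper opens to 85 mm and grips with 20 to 120 N. Pads are 22 mm wide; open, the fingers measure 114 mm over their backs; the gripper's body (76 mm by 85 mm) begins 54 mm behind the grasp point. The pads swing forward as they close: fully open they stand 13 mm farther back than shut.
Start: joints at [-1.316, 0.13, 1.488, -0, 1.523, -0.085], TCP at [0.2, -0.566, 0.231] pointing down, gripper open.
Joint ranges: [-2.96, 2.96], [-0.89, 2.26], [0.02, 2.5], [-1.34, 4.48], [0, 2.73], [-2.66, 2.66]. Speed limits (rad/s): [2.39, 2.39, 2.79, 3.14, 3.14, 3.14].

### API

Orientations are given as a unit quaternion [x, y, z, w].
In Python, from workcell import r, viewer gives the robot as it stands.
- The arm moves only by the tool arm_command, never from a script. Its argument "deltas" is a list of rows, each a list of 7 numbers: the shift along the tool's x, y, z in units of 40 mm (1.0 is 40 mm), then the turn, a rotation vector about the tool's x, y, z in degrees, then the finger opening in mm, from 0 to 85.4. In form: [[x, y, z, wx, wy, wz, grip], ...]. A call has 1 to 5 rows; each row is the pose to reach, as a shift and turn from the pose measured when the call began, along the tool's axes at that moment; what a row does not reach only later rows make up. A row lasts 1/10 s, in which the tool goes at most 50 mm and 8.59 degrees, less where a joint would pass 70% of its speed; a pose out of reach is approached as far as the arm can. A call with a gripper value outside its range is refused whole. The fingers move at their own pace and stop on an object; "grip_force" is the grip in N (left out, the last holds). Time passes only in rows, so rows that repeat a pose let the fingers close. It gives the time, the measured TCP pose, the force and the opening at its end, in the units of the state.
- r.sense(): the state, without advancing time (a new reading comes with each control period).
- viewer.grab_frame(name): name is "scene" or "top" or "wrist"; returns the picture (420x560x3 uint8, red, green, blue); there is no depth.
- viewer.calibration(name): a dict with "fx", "fy", "cx", "cy" (pixels), "cam_to_world" (4x4, takes a point from camera to world coordinates). Camera axes: x right, y down, z forward; pixel columns grow to the right and rows downward; lengths in m; the calibration is good to about 2 mm. The wrist camera is an equidistant fisheye: a pixel r from the principal point sees the ray r / f radians off the axis. A picture is of the moment at which its call begins: read the wrist's pose just before it. calibration takes no time and is no camera call; for the wrist camera it gives the pose at the moment of the call.
- r.job_done(): hands the job in, once; it reports no verdict.
Trained networks look in the newest picture that a camera, given by its name, has taken for a name from the list of things; names that differ only in an ending like _2 or _b are one class to them, and where a whole thing is asked for, a point or a joint stands for the part that bears it (a point fixed in the world has none). Each returns a list of dicts, best first, with "score" (0 to 1); they miss things now and then, are a little off and sometimes report something else, mostly with a low value. They report only what shows in the picture. A call takes as long as a camera call.
- viewer.look_for(camera, label): "location" ([x, y, z] in m, in world coordinates, good to about 4 mm: the middle of the surface that is visible of it).
- viewer.spot_point(camera, label): "location" ([x, y, z] in m, in world coordinates, good to about 4 mm: a listed point, or the origin of a listed thing).
The state is a dict: "time_s": time; "joint_pos": joint angles; "joint_vel": joint speeds; "tau": joint torques, N m; "position": TCP position; "tcp_rot": TCP orientation; "ft_force": force on the tool from outside, world axes, zero at the start; "ft_torque": the same for the moment, N m; "finger_gap": finger opening in m.
Only numpy, scipy, OpenCV 4.12 (cv2) and the standard library are available. Lean on these libraries where they do the work, as an engineer would, in place of code of your own. Each camera call takes 0.05 s, during which the arm holds its last target. There are 200 camera calls.

## Working session

There is one attempt and no reset: what is moved stays moved. The work goes in short steps, Python scripts to look and compute and a tool call to move; the robot and the scene stay as the last step left them, time stands still between calls to the robot, and variables do not carry over. Pictures are saved under pics/ and viewed, about 8 in all and at most 12, crops included, and the job is handed in when it is done.

Besides the shell and the picture viewer there is one more tool, called as name([rows], argument=value, ...), one row to a line, values as JSON. arm_command: Moves the arm, as the interface text tells. Its arguments: {"type":"object","properties":{"deltas":{"type":"array","items":{"type":"array","items":{"type":"number"}}},"grip_force":{"type":"number"}},"required":["deltas"]}

```bash
ls; mkdir -p pics; cat > h.py <<'E'
import numpy as np, cv2
from scipy.spatial.transform import Rotation as R
from workcell import r, viewer
def snap(n,f):
    im=viewer.grab_frame(n); cv2.imwrite('pics/'+f,cv2.cvtColor(im,cv2.COLOR_RGB2BGR)); return im
def st():
    s=r.sense(); print('t',s['time_s'],'p',np.round(s['position'],4),'q',np.round(s['tcp_rot'],4),'f',np.round(s['ft_force'],1),'m',np.round(s['ft_torque'],2),'gap',s['finger_gap']); return s
def go(target,s=None):
    s=s or r.sense(); return np.round(R.from_quat(s['tcp_rot']).inv().apply(np.array(target)-s['position'])/0.04,3)
E
python3 - <<'E'
from h import *
st()
for c in ['scene','top']:
    snap(c,c+'0.png')
    for l in ['gauge_grip','gauge_tip','collar_under','well_mouth','stand_mouth','block','beaker','tape','marker']:
        print(c,l,[(np.round(d['location'],4),round(d['score'],2)) for d in viewer.spot_point(c,l)[:2]])
a=cv2.imread('pics/scene0.png');b=cv2.imread('pics/top0.png');cv2.imwrite('pics/a.png',cv2.resize(np.hstack([a,b]),(800,300)))
print(viewer.calibration('top'),viewer.calibration('scene'))
E
```

```text
pics
t 0.0 p [ 0.1998 -0.5651  0.2302] q [ 9.856e-01  1.691e-01 -1.000e-04 -9.000e-04] f [-0.5 -0.3 -0.6] m [-0.   -0.02  0.  ] gap 0.08556564024628192
scene gauge_grip [(array([ 0.5035, -0.0781,  0.1388]), 0.77)]
scene gauge_tip [(array([ 0.5097, -0.0758,  0.0057]), 0.59)]
scene collar_under [(array([0.5417, 0.1438, 0.0708]), 0.69), (array([ 0.5018, -0.0759,  0.0313]), 0.51)]
scene well_mouth [(array([ 0.3861,  0.0423, -0.0005]), 0.65), (array([0.5438, 0.1449, 0.0744]), 0.6)]
scene stand_mouth [(array([ 0.5075, -0.0764,  0.0346]), 0.65)]
scene block [(array([ 0.5766,  0.1519, -0.0022]), 0.86), (array([ 0.5042, -0.0751,  0.0319]), 0.22)]
scene beaker [(array([ 6.93e-01,  1.19e-02, -2.00e-04]), 0.83)]
scene tape [(array([0.5429, 0.1443, 0.0729]), 0.73)]
scene marker [(array([0.3866, 0.044 , 0.0008]), 0.75)]
top gauge_grip [(array([ 0.5072, -0.0805,  0.1327]), 0.78)]
top gauge_tip []
top collar_under [(array([ 0.5052, -0.08  ,  0.0359]), 0.6)]
top well_mouth [(array([0.5416, 0.1377, 0.074 ]), 0.84)]
top stand_mouth []
top block [(array([5.798e-01, 1.560e-01, 1.000e-04]), 0.78)]
top bea
[... 240 characters left out ...]
 463.3852127200003, 'cx': 280.17711112182667, 'cy': 203.12412094184486, 'cam_to_world': array([[ 0.02418425, -0.98684634,  0.15984189,  0.39337349],
       [-0.99968091, -0.02503907, -0.00333566,  0.05512937],
       [ 0.00729407, -0.15971022, -0.98713699,  1.12413949],
       [ 0.        ,  0.        ,  0.        ,  1.        ]])} {'fx': 385.83711920213636, 'fy': 385.83711920213636, 'cx': 276.23643095752595, 'cy': 208.17180944977125, 'cam_to_world': array([[-0.80399378, -0.38651426,  0.45188574,  0.14580374],
       [-0.59463677,  0.52124829, -0.61213343,  0.58195309],
       [ 0.00105363, -0.76085935, -0.64891598,  0.65279476],
       [ 0.        ,  0.        ,  0.        ,  1.        ]])}
```

View pics/a.png

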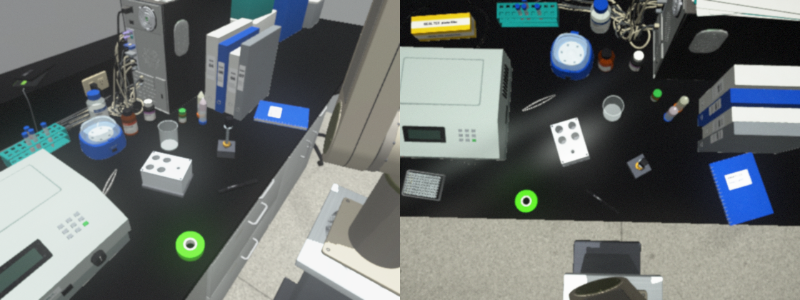

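```bash
python3 - <<'E'
from h import *
def P(c,p):
    k=viewer.calibration(c);q=np.linalg.inv(k['cam_to_world'])@np.r_[p,1];return k['cx']+k['fx']*q[0]/q[2],k['cy']+k['fy']*q[1]/q[2]
print(P('top',[.505,-.079,.148]),P('top',[.5417,.138,.075]))
b=cv2.imread('pics/top0.png')
o=[]
for p in ([.505,-.079,.148],[.5417,.138,.075]):
    u,v=map(int,P('top',p)); print(u,v); o.append(cv2.resize(b[v-35:v+35,u-35:u+35],(400,400),interpolation=cv2.INTER_CUBIC))
cv2.imwrite('pics/b.png',np.hstack(o))
E
```

```text
(np.float64(341.3717323032549), np.float64(226.29623028872658)) (np.float64(242.15098311963507), np.float64(211.4844953551376))
341 226
242 211
```

View pics/b.png

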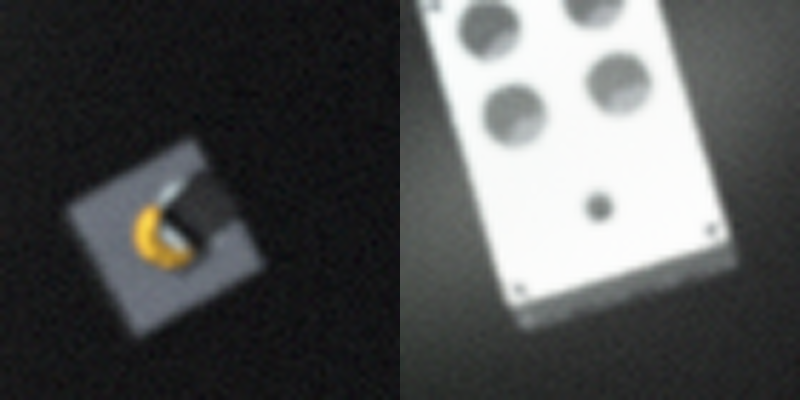

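The top view shows the stand with the grip at about px (341,228) and the narrow well at px (242,212). The scene view is consistent with this. I'll move closer now.

```bash
python3 - <<'E'
from h import *
s=st(); print(go([.36,-.32,.29]),go([.47,-.10,.27]),viewer.calibration('wrist'))
E
```

```text
t 1.0 p [ 0.2    -0.5657  0.2313] q [0.9856 0.1691 0.     0.    ] f [ 0.9  0.3 -0.4] m [-0.02  0.   -0.01] gap 0.08527914632297849
[ 5.819 -4.458 -1.467] [10.245 -8.726 -0.967] {'fx': 325.19226210127806, 'fy': 325.19226210127806, 'cx': 284.4662783480177, 'cy': 209.4457771743489, 'cam_to_world': array([[ 3.33600703e-01, -9.02053579e-01, -2.73879375e-01,
         2.69284948e-01],
       [-9.42714185e-01, -3.19437690e-01, -9.61744674e-02,
        -5.41192510e-01],
       [-7.32872290e-04,  2.90273841e-01, -9.56943342e-01,
         3.73086404e-01],
       [ 0.00000000e+00,  0.00000000e+00,  0.00000000e+00,
         1.00000000e+00]])}
```

arm_command([
  [1.0,-0.75,-0.4,0,0,0,85],
  [2.0,-1.55,-0.8,0,0,0,85],
  [3.0,-2.35,-1.2,0,0,0,85],
  [3.9,-3.2,-1.4,0,0,-4,85],
  [4.7,-4.0,-1.5,0,0,-8.5,85],
])

```text
time_s: 1.5
position: [0.3225, -0.3556, 0.292]
tcp_rot: [0.97, 0.243, 0.0, 0.001]
ft_force: [0.5, 0.2, -0.2]
finger_gap: 0.0849
```

```bash
python3 - <<'E'
from h import *
s=st(); print(go([.47,-.10,.26]))
E
```

```text
t 1.5 p [ 0.3225 -0.3556  0.292 ] q [9.701e-01 2.428e-01 5.000e-04 9.000e-04] f [ 0.5  0.2 -0.2] m [-0.   -0.02  0.02] gap 0.08487976960559665
[ 6.262 -3.9    0.795]
```

arm_command([
  [1.0,-0.6,0.1,0,0,0,85],
  [2.0,-1.2,0.2,0,0,0,85],
  [3.0,-1.85,0.4,0,0,0,85],
  [4.0,-2.5,0.5,0,0,0,85],
  [5.0,-3.1,0.6,0,0,0,85],
])

```text
time_s: 2.0
position: [0.4411, -0.1501, 0.2679]
tcp_rot: [0.97, 0.243, 0.001, 0.001]
ft_force: [0.6, -1.5, -0.1]
finger_gap: 0.0847
```

arm_command([
  [0.5,-0.3,0,0,0,0,85],
  [1.1,-0.7,0,0,0,0,85],
  [1.1,-0.7,0,0,0,0,85],
  [1.1,-0.7,0,0,0,0,85],
])

```text
time_s: 2.4
position: [0.4667, -0.1044, 0.2679]
tcp_rot: [0.97, 0.244, 0.001, 0.001]
ft_force: [0.3, 0.1, 0.1]
finger_gap: 0.0851
```

```bash
cat >> h.py <<'E'
def ray(n,u,v,k=None):
    k=k or viewer.calibration(n); a=np.array([(u-k['cx'])/k['fx'],(v-k['cy'])/k['fy']])
    if n=='wrist':
        t=np.linalg.norm(a); d=np.r_[a/t*np.sin(t),np.cos(t)]
    else: d=np.r_[a,1]
    T=k['cam_to_world']; return T[:3,3],T[:3,:3]@d
def onz(n,u,v,z,k=None):
    o,d=ray(n,u,v,k); return np.round(o+d*(z-o[2])/d[2],4)
def proj(n,p,k=None):
    k=k or viewer.calibration(n); q=(np.linalg.inv(k['cam_to_world'])@np.r_[p,1])[:3]
    if n=='wrist':
        t=np.arctan2(np.hypot(q[0],q[1]),q[2]); a=q[:2]/np.hypot(q[0],q[1])*t
    else: a=q[:2]/q[2]
    return np.array([k['cx'],k['cy']])+k['fx']*a
E
python3 - <<'E'
from h import *
s=st(); print(s['joint_pos'])
k=viewer.calibration('wrist');snap('wrist','w1.png')
for l in ['gauge_grip','stand_mouth','collar_under','well_mouth']:
    print(l,[(np.round(d['location'],4),round(d['score'],2)) for d in viewer.spot_point('wrist',l)[:2]])
print(proj('wrist',[.507,-.08,.151],k))
E
```

```text
t 2.4 p [ 0.4667 -0.1044  0.2679] q [9.699e-01 2.436e-01 6.000e-04 1.300e-03] f [0.3 0.1 0.1] m [-0.03  0.02  0.01] gap 0.08512105846707572
[-3.26127876e-01 -2.19267046e-01  1.76131458e+00 -1.50468409e-03
  1.59709772e+00  7.52407969e-01]
gauge_grip [(array([ 0.503 , -0.0778,  0.1381]), 0.75)]
stand_mouth [(array([ 0.5077, -0.0797,  0.0302]), 0.56)]
collar_under [(array([ 0.5041, -0.0758,  0.0297]), 0.47)]
well_mouth [(array([0.5437, 0.1382, 0.0729]), 0.85)]
[281.32878908 146.97323808]
```

View pics/w1.png

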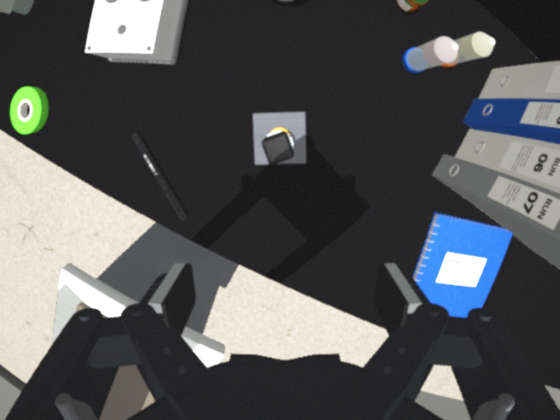

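The grip is at about (278,148) in the wrist picture and is turned relative to the stand, so I'll zoom in for its yaw.

```bash
python3 - <<'E'
from h import *
a=cv2.imread('pics/w1.png')
c=lambda u,v,h=32:cv2.resize(a[v-h:v+h,u-h:u+h],(390,390),interpolation=cv2.INTER_CUBIC)
b=c(278,148); b=np.clip(b.astype(float)*1.8,0,255).astype(np.uint8)
cv2.imwrite('pics/c.png',np.hstack([b,c(122,32)]))
E
```

```text
(no output)
```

View pics/c.png

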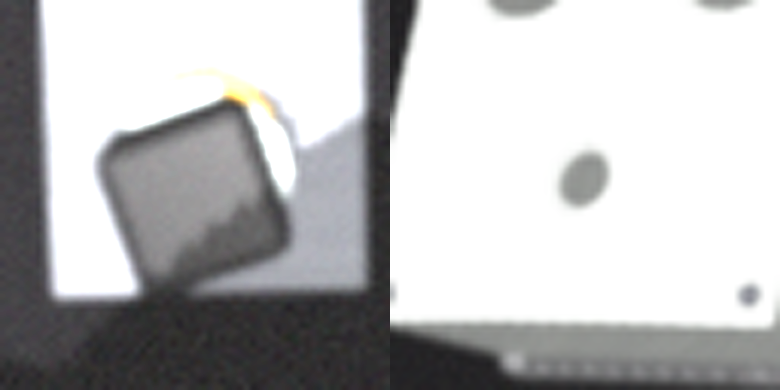

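```bash
python3 - <<'E'
from h import *
k=viewer.calibration('wrist')
g=lambda x,y:(246+x/6.094-.4,116+y/6.094-.4)
C=np.array([onz('wrist',*g(*p),.151,k) for p in [(98,140),(243,97),(292,245),(150,292)]]);print(C,C.mean(0))
for i in range(4):
    d=C[(i+1)%4]-C[i];print(np.hypot(*d[:2]),np.degrees(np.arctan2(d[1],d[0]))%90)
print('grip top cam',onz('top',341,228,.148))
print('stand',[onz('wrist',*g(*p),.032,k) for p in [(55,297),(365,288)]])
print('well wrist',onz('wrist',121.9-.4,29.4-.4,.075,k),'top',onz('top',241.5,212,.075))
E
```

```text
[[ 0.5055 -0.0644  0.151 ]
 [ 0.5192 -0.0784  0.151 ]
 [ 0.5051 -0.0933  0.151 ]
 [ 0.4908 -0.0797  0.151 ]] [ 0.50515 -0.07895  0.151  ]
0.01958800653461197 44.379492352166146
0.02051389772812568 46.5801724728
0.019734487578855434 46.43722699632184
0.021217445652104257 46.14576283817522
grip top cam [ 0.5014 -0.0782  0.148 ]
stand [array([ 0.4629, -0.0681,  0.032 ]), array([ 0.4925, -0.12  ,  0.032 ])]
well wrist [0.5411 0.1376 0.075 ] top [0.5405 0.1394 0.075 ]
```

```bash
python3 - <<'E'
from h import *
print(go([.505,-.079,.19]),go([.505,-.079,.122]))
E
```

```text
[ 1.162 -0.138  1.949] [ 1.161 -0.143  3.649]
```

arm_command([
  [0.6,-0.1,0.6,0,0,-8,85],
  [1.16,-0.14,1.2,0,0,-14,85],
  [1.16,-0.14,1.9,0,0,-17.7,60],
  [1.16,-0.14,1.9,0,0,-17.7,50],
])

```text
time_s: 3.05
position: [0.5023, -0.0787, 0.1875]
tcp_rot: [0.921, 0.389, -0.003, -0.001]
ft_force: [-1.2, 1.1, -0.9]
finger_gap: 0.0584
```

```bash
python3 - <<'E'
from h import *
s=st();k=viewer.calibration('wrist');a=snap('wrist','w2.png')
u,v=proj('wrist',[.505,-.079,.151],k).astype(int);print(u,v,go([.505,-.079,.122],s),R.from_quat(s['tcp_rot']).as_matrix()[:,1])
cv2.imwrite('pics/d.png',cv2.resize(cv2.imread('pics/w2.png')[v-50:v+50,u-70:u+70],(700,500),interpolation=cv2.INTER_CUBIC))
E
```

```text
t 3.05 p [ 0.5023 -0.0787  0.1875] q [ 9.213e-01  3.887e-01 -2.500e-03 -9.000e-04] f [-1.2  1.1 -0.9] m [ 0.04  0.02 -0.05] gap 0.058435599309439736
288 238 [0.049 0.061 1.638] [ 0.71632022 -0.69776215 -0.00365074]
```

View pics/d.png

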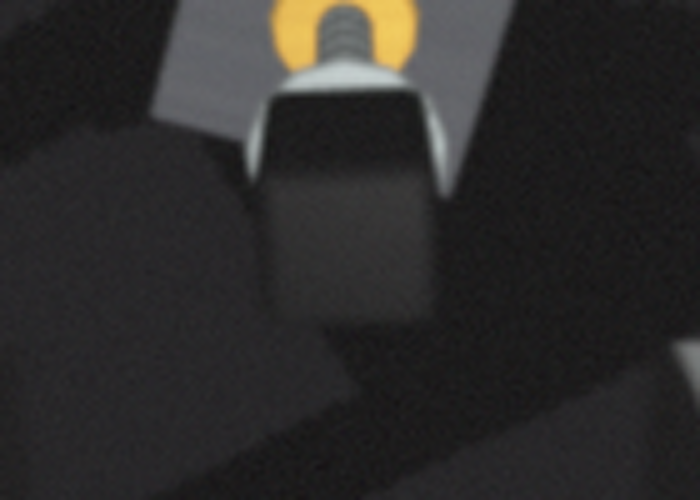

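The grip is square to the tool and centred at the predicted pixel (288,238), so I'll descend and grasp.

arm_command([
  [0.05,0.06,0.7,0,0,0,50],
  [0.05,0.06,1.3,0,0,0,50],
  [0.05,0.06,1.63,0,0,0,50],
  [0.05,0.06,1.63,0,0,0,50],
], grip_force=50)

```text
time_s: 3.5
position: [0.5052, -0.0797, 0.1243]
tcp_rot: [0.922, 0.387, -0.002, -0.001]
ft_force: [-0.2, -0.1, 0.6]
finger_gap: 0.0498
```

arm_command([
  [0,0,0,0,0,0,25],
  [0,0,0,0,0,0,15],
  [0,0,0,0,0,0,15],
  [0,0,0,0,0,0,15],
  [0,0,0,0,0,0,15],
])

```text
time_s: 4.0
position: [0.5062, -0.0799, 0.1262]
tcp_rot: [0.922, 0.387, -0.001, 0.0]
ft_force: [-2.8, 0.9, 6.1]
finger_gap: 0.0213
```

```bash
python3 - <<'E'
from h import *
s=st();print(R.from_quat(s['tcp_rot']).as_matrix()[:,2],go(s['position']+[0,0,.04]))
E
```

```text
t 4.0 p [ 0.5062 -0.0799  0.1262] q [ 9.223e-01  3.865e-01 -1.200e-03  1.000e-04] f [-2.8  0.9  6.1] m [ 0.23  0.59 -0.01] gap 0.021258463387257388
[-0.00215182 -0.00113227 -0.99999704] [-0.002 -0.001 -1.   ]
```

arm_command([
  [0,0,-0.2,0,0,0,15],
  [0,0,-0.5,0,0,0,15],
  [0,0,-0.8,0,0,0,15],
  [0,0,-1.1,0,0,0,15],
  [0,0,-1.1,0,0,0,15],
])

```text
time_s: 4.5
position: [0.5078, -0.0803, 0.1732]
tcp_rot: [0.922, 0.387, 0.001, 0.001]
ft_force: [0.6, -1.1, -1.5]
finger_gap: 0.0208
```

```bash
python3 - <<'E'
from h import *
s=st();print(s['joint_pos'],go([.541,.138,.29]),go([.505,-.08,.29]),R.from_quat(s['tcp_rot']).as_matrix()[:,2])
k=viewer.calibration('wrist');snap('wrist','w3.png')
for c in ['wrist','scene','top']:
  if c!='wrist': snap(c,c+'3.png')
  for l in ['gauge_grip','gauge_tip','collar_under']:
    print(c,l,[(np.round(d['location'],4),round(d['score'],2)) for d in viewer.spot_point(c,l)[:2]])
a=cv2.imread('pics/w3.png')[60:420,140:430];u,v=proj('scene',[.505,-.08,.1]).astype(int)
b=cv2.imread('pics/scene3.png')[v-50:v+50,u-50:u+50]
cv2.imwrite('pics/e.png',np.hstack([cv2.resize(a,(387,480)),cv2.resize(b,(410,480),interpolation=cv2.INTER_CUBIC)]));print(u,v)
E
```

```text
t 4.5 p [ 0.5078 -0.0803  0.1732] q [9.223e-01 3.865e-01 6.000e-04 1.500e-03] f [ 0.6 -1.1 -1.5] m [-0.05  0.08 -0.04] gap 0.020835509811933356
[-2.55313592e-01 -7.06828564e-02  1.80009994e+00 -1.70636312e-03
  1.40950271e+00  5.22053454e-01] [ 4.472 -3.226 -2.93 ] [-0.045 -0.046 -2.919] [ 0.00216109 -0.0023047  -0.99999501]
wrist gauge_grip [(array([ 0.5097, -0.0822,  0.1834]), 0.69)]
wrist gauge_tip []
wrist collar_under [(array([ 0.507 , -0.0771,  0.0778]), 0.88)]
scene gauge_grip [(array([ 0.5057, -0.0814,  0.1788]), 0.58)]
scene gauge_tip [(array([ 0.5074, -0.0791,  0.0503]), 0.52), (array([ 0.5057, -0.0803,  0.1792]), 0.35)]
scene collar_under [(array([ 0.5011, -0.0776,  0.0754]), 0.52)]
top gauge_grip []
top gauge_tip []
top collar_under []
319 181
```

View pics/e.png

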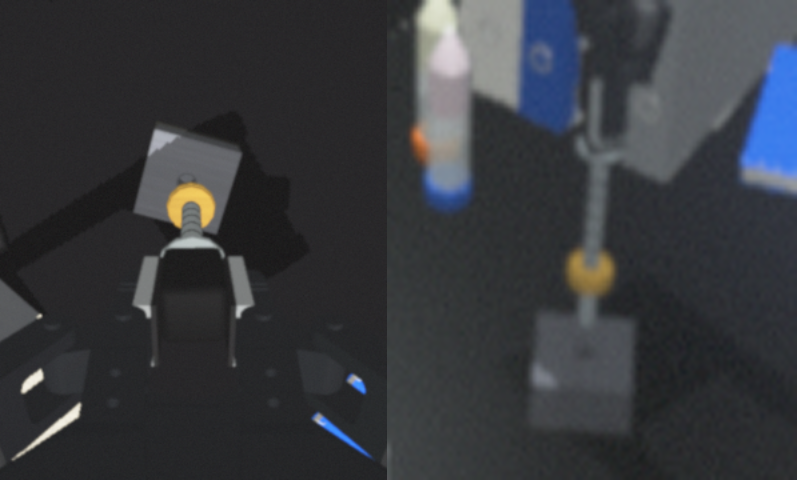

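The gauge is out of the stand, held square, with the collar low on the rod at about (190,205) in the crop. Next I'll lift it clear and carry it to the block.

arm_command([
  [0,0,-0.6,0,0,0,15],
  [0.5,-0.35,-1.2,0,0,0,15],
  [1.3,-0.95,-1.3,0,0,0,15],
  [2.1,-1.55,-1.3,0,0,0,15],
  [2.9,-2.1,-1.3,0,0,0,15],
])

```text
time_s: 5.6
position: [0.528, 0.0632, 0.2224]
tcp_rot: [0.922, 0.386, -0.001, 0.0]
ft_force: [-0.4, 0.2, -0.9]
finger_gap: 0.0208
```

```bash
python3 - <<'E'
from h import *
s=st();print(go([.541,.138,.214]))
E
```

```text
t 5.6 p [0.528  0.0632 0.2224] q [ 9.224e-01  3.862e-01 -8.000e-04  2.000e-04] f [-0.4  0.2 -0.9] m [-0.01 -0.05  0.01] gap 0.02083352881492999
[ 1.56  -1.08   0.209]
```

arm_command([
  [0.6,-0.42,0,0,0,0,15],
  [1.2,-0.85,0.0,0,0,0,15],
  [1.56,-1.08,0.1,0,0,0,15],
  [1.56,-1.08,0.15,0,0,0,15],
  [1.56,-1.08,0.15,0,0,0,15],
])

```text
time_s: 6.1
position: [0.5406, 0.1375, 0.2154]
tcp_rot: [0.922, 0.386, -0.002, 0.0]
ft_force: [0.1, 0.5, -0.9]
finger_gap: 0.021
```

```bash
python3 - <<'E'
from h import *
s=st();print(go([.541,.138,.214]),R.from_quat(s['tcp_rot']).as_matrix())
k=viewer.calibration('wrist');snap('wrist','w4.png')
for c in ['wrist','scene','top']:
  if c!='wrist': snap(c,c+'4.png')
  for l in ['gauge_grip','gauge_tip','collar_under','well_mouth']:
    print(c,l,[(np.round(d['location'],4),round(d['score'],2)) for d in viewer.spot_point(c,l)[:2]])
pw=proj('wrist',[.541,.138,.085],k).astype(int);ps=proj('scene',[.541,.138,.095]).astype(int);print(pw,ps)
f=lambda n,p,h:cv2.resize(cv2.imread(n)[p[1]-h:p[1]+h,p[0]-h:p[0]+h],(400,400),interpolation=cv2.INTER_CUBIC)
cv2.imwrite('pics/f.png',np.hstack([f('pics/w4.png',pw,40),f('pics/scene4.png',ps,35)]))
E
```

```text
t 6.1 p [0.5406 0.1375 0.2154] q [ 9.223e-01  3.865e-01 -1.700e-03  3.000e-04] f [ 0.1  0.5 -0.9] m [ 0.04  0.05 -0.01] gap 0.020993290925810724
[ 0.016 -0.001  0.034] [[ 7.01242209e-01  7.12917174e-01 -2.90993983e-03]
 [ 7.12915195e-01 -7.01247817e-01 -1.85061992e-03]
 [-3.35992768e-03 -7.76807521e-04 -9.99994054e-01]]
wrist gauge_grip [(array([0.5408, 0.1355, 0.2268]), 0.78)]
wrist gauge_tip []
wrist collar_under [(array([0.5423, 0.1394, 0.1201]), 0.95)]
wrist well_mouth [(array([0.5437, 0.1374, 0.0746]), 0.71)]
scene gauge_grip [(array([0.5391, 0.1373, 0.2248]), 0.89), (array([0.5781, 0.1522, 0.0014]), 0.47)]
scene gauge_tip [(array([0.5444, 0.1389, 0.0961]), 0.65)]
scene collar_under [(array([0.5381, 0.1403, 0.1222]), 0.67)]
scene well_mouth [(array([0.5446, 0.1426, 0.0746]), 0.97)]
top gauge_grip [(array([0.5414, 0.1336, 0.2197]), 0.46)]
top gauge_tip []
top collar_under [(array([0.5396, 0.1391, 0.1251]), 0.56), (array([0.5401, 0.1375, 0.0706]), 0.4)]
top well_mouth [(array([0.5378, 0.138 , 0.0723]), 0.6)]
[284 198] [250 227]
```

View pics/f.png

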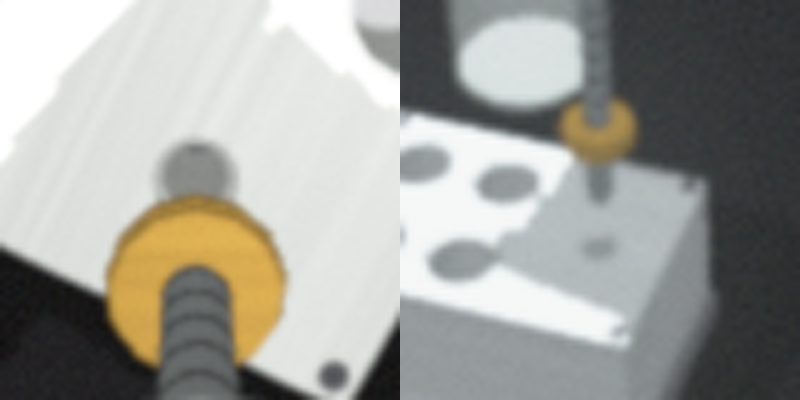

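```bash
python3 - <<'E'
from h import *
print([np.round((proj('scene',[.5406,.1375,z])-[215,192])/.175+[400,0]) for z in (.075,.096,.12,.145)])
k=viewer.calibration('wrist')
print([np.round((proj('wrist',[.5406,.1375,z],k)-[244,158])/.2) for z in (.075,.096,.124,.134,.145)])
print(onz('scene',250-.4,235.4-.4,.075), onz('wrist',244+196/5,158+178/5,.075,k))
E
```

```text
[array([606., 240.]), array([604., 199.]), array([601., 151.]), array([598.,  98.])]
[array([205., 194.]), array([205., 226.]), array([205., 277.]), array([205., 298.]), array([205., 323.])]
[0.5414 0.1417 0.075 ] [0.5415 0.1408 0.075 ]
```

The rod and the well are nearly in line in both views: well (196,178) in the wrist crop, well (600,248) with the tip at (600,203) in the scene crop. The well lies 1-2 mm farther along tool x, so I'll shift by that and lower slowly.

```bash
python3 - <<'E'
from h import *
print(go([.5414,.139,.196]),go([.5414,.139,.188]))
E
```

```text
[ 0.026 -0.01   0.509] [ 0.026 -0.01   0.709]
```

arm_command([
  [0.03,-0.01,0.15,0,0,0,15],
  [0.03,-0.01,0.3,0,0,0,15],
  [0.03,-0.01,0.45,0,0,0,15],
  [0.03,-0.01,0.55,0,0,0,15],
  [0.03,-0.01,0.6,0,0,0,15],
])

```text
time_s: 7.35
position: [0.541, 0.1391, 0.1913]
tcp_rot: [0.922, 0.386, -0.001, 0.0]
ft_force: [0.3, -0.8, -1.4]
finger_gap: 0.0209
```

arm_command([
  [0,0,0.05,0,0,0,15],
  [0,0,0.1,0,0,0,15],
  [0,0,0.15,0,0,0,15],
])

```text
time_s: 7.65
position: [0.5411, 0.139, 0.1853]
tcp_rot: [0.922, 0.386, -0.001, 0.0]
ft_force: [0.6, 1.0, -1.6]
finger_gap: 0.0213
```

```bash
python3 - <<'E'
from h import *
st()
E
```

```text
t 7.65 p [0.5411 0.139  0.1853] q [ 9.224e-01  3.862e-01 -1.300e-03  1.000e-04] f [ 0.6  1.  -1.6] m [-0.03  0.04 -0.02] gap 0.021257045314949995
```

The tip is about 9 mm below the mouth with no contact force. Next I'll go down to just above collar contact.

arm_command([
  [0,0,0.08,0,0,0,15],
  [0,0,0.16,0,0,0,15],
  [0,0,0.24,0,0,0,15],
  [0,0,0.32,0,0,0,15],
  [0,0,0.36,0,0,0,15],
])

```text
time_s: 8.15
position: [0.5409, 0.139, 0.1704]
tcp_rot: [0.922, 0.386, -0.002, -0.0]
ft_force: [0.2, -0.2, -1.1]
finger_gap: 0.0216
```

arm_command([
  [0,0,0.03,0,0,0,15],
  [0,0,0.06,0,0,0,15],
  [0,0,0.09,0,0,0,15],
  [0,0,0.12,0,0,0,15],
  [0,0,0.15,0,0,0,15],
])

```text
time_s: 8.65
position: [0.5412, 0.1392, 0.1652]
tcp_rot: [0.922, 0.386, -0.001, 0.0]
ft_force: [-1.3, 1.2, 3.9]
finger_gap: 0.0212
```

```bash
python3 - <<'E'
from h import *
st()
E
```

```text
t 8.65 p [0.5412 0.1392 0.1652] q [ 0.9224  0.3863 -0.0011  0.    ] f [-1.3  1.2  3.9] m [ 0.05  0.39 -0.01] gap 0.02117111794361591
```

arm_command([
  [0,0,0.02,0,0,0,15],
  [0,0,0.04,0,0,0,15],
  [0,0,0.06,0,0,0,15],
  [0,0,0.08,0,0,0,15],
  [0,0,0.1,0,0,0,15],
])

```text
time_s: 9.15
position: [0.5412, 0.1392, 0.1611]
tcp_rot: [0.922, 0.386, -0.001, 0.0]
ft_force: [-1.4, 0.6, 4.5]
finger_gap: 0.0212
```

```bash
python3 - <<'E'
from h import *
st();viewer.calibration('top');snap('top','t5.png');st()
E
```

```text
t 9.15 p [0.5412 0.1392 0.1611] q [ 0.9224  0.3863 -0.0011  0.    ] f [-1.4  0.6  4.5] m [ 0.08  0.41 -0.03] gap 0.02123931921564104
t 9.2 p [0.5412 0.1392 0.1609] q [ 0.9224  0.3863 -0.0011 -0.    ] f [-0.9  0.3  3.8] m [ 0.02  0.34 -0.03] gap 0.02127242048226686
```

arm_command([
  [0,0,0.02,0,0,0,15],
  [0,0,0.04,0,0,0,15],
])

```text
time_s: 9.4
position: [0.5412, 0.1392, 0.1593]
tcp_rot: [0.922, 0.386, -0.001, -0.0]
ft_force: [-0.8, 1.0, 3.3]
finger_gap: 0.0211
```

arm_command([
  [0,0,0.015,0,0,0,15],
  [0,0,0.03,0,0,0,15],
])

```text
time_s: 9.6
position: [0.5412, 0.1392, 0.158]
tcp_rot: [0.922, 0.386, -0.001, -0.0]
ft_force: [-1.8, 0.9, 4.0]
finger_gap: 0.0212
```

arm_command([
  [0,0,0.015,0,0,0,15],
  [0,0,0.03,0,0,0,15],
])

```text
time_s: 9.8
position: [0.5412, 0.1392, 0.1568]
tcp_rot: [0.922, 0.386, -0.001, -0.0]
ft_force: [-1.4, 1.2, 3.7]
finger_gap: 0.0215
```

arm_command([
  [0,0,0.015,0,0,0,15],
  [0,0,0.03,0,0,0,15],
])

```text
time_s: 10.0
position: [0.5412, 0.1392, 0.1555]
tcp_rot: [0.922, 0.386, -0.001, -0.0]
ft_force: [-1.7, 0.3, 3.9]
finger_gap: 0.0211
```

Works steadily at about 4 N, and each call starts again from the measured height. I'll continue this way.

arm_command([
  [0,0,0.015,0,0,0,15],
  [0,0,0.03,0,0,0,15],
])

```text
time_s: 10.2
position: [0.5412, 0.1392, 0.1543]
tcp_rot: [0.922, 0.386, -0.001, -0.0]
ft_force: [-1.7, 1.3, 4.0]
finger_gap: 0.0211
```

arm_command([
  [0,0,0.015,0,0,0,15],
  [0,0,0.03,0,0,0,15],
])

```text
time_s: 10.4
position: [0.5412, 0.1393, 0.153]
tcp_rot: [0.922, 0.386, -0.001, -0.0]
ft_force: [-2.0, 1.1, 4.0]
finger_gap: 0.0215
```

arm_command([
  [0,0,0.015,0,0,0,15],
  [0,0,0.03,0,0,0,15],
])

```text
time_s: 10.6
position: [0.5412, 0.1393, 0.1517]
tcp_rot: [0.922, 0.386, -0.001, -0.0]
ft_force: [-2.1, 1.3, 3.9]
finger_gap: 0.0212
```

arm_command([
  [0,0,0.015,0,0,0,15],
  [0,0,0.03,0,0,0,15],
])

```text
time_s: 10.8
position: [0.5412, 0.1393, 0.1505]
tcp_rot: [0.922, 0.386, -0.001, -0.0]
ft_force: [-1.6, 0.9, 3.9]
finger_gap: 0.0211
```

arm_command([
  [0,0,0.015,0,0,0,15],
  [0,0,0.03,0,0,0,15],
])

```text
time_s: 11.0
position: [0.5412, 0.1393, 0.1492]
tcp_rot: [0.922, 0.386, -0.001, -0.0]
ft_force: [-2.0, 1.8, 3.4]
finger_gap: 0.0208
```

arm_command([
  [0,0,0.015,0,0,0,15],
  [0,0,0.03,0,0,0,15],
])

```text
time_s: 11.2
position: [0.5412, 0.1394, 0.148]
tcp_rot: [0.922, 0.386, -0.001, -0.0]
ft_force: [-1.6, 1.5, 3.6]
finger_gap: 0.0211
```

arm_command([
  [0,0,0.015,0,0,0,15],
  [0,0,0.03,0,0,0,15],
])

```text
time_s: 11.4
position: [0.5413, 0.1394, 0.147]
tcp_rot: [0.922, 0.386, -0.001, -0.0]
ft_force: [-3.1, 1.8, 8.0]
finger_gap: 0.0214
```

arm_command([
  [0,0,0.015,0,0,0,15],
  [0,0,0.03,0,0,0,15],
])

```text
time_s: 11.6
position: [0.5418, 0.1395, 0.1469]
tcp_rot: [0.922, 0.386, -0.0, -0.0]
ft_force: [-3.9, 0.7, 13.7]
finger_gap: 0.0213
```

The force jumped from 4 to 13.7 N and the height stopped at z = 0.1469. That is the bottom, about 47 mm deep. Before releasing I'll wait a moment to confirm it.

arm_command([
  [0,0,0.01,0,0,0,15],
  [0,0,0.0,0,0,0,15],
])

```text
time_s: 11.8
position: [0.5416, 0.1395, 0.147]
tcp_rot: [0.922, 0.386, -0.0, -0.0]
ft_force: [-3.2, 0.7, 3.4]
finger_gap: 0.0211
```

```bash
python3 - <<'E'
from h import *
st()
E
```

```text
t 11.8 p [0.5416 0.1395 0.147 ] q [ 9.224e-01  3.863e-01 -5.000e-04 -0.000e+00] f [-3.2  0.7  3.4] m [ 0.12  0.7  -0.03] gap 0.021062601374675593
```

arm_command([
  [0,0,0,0,0,0,25],
  [0,0,0,0,0,0,35],
  [0,0,0,0,0,0,50],
  [0,0,0,0,0,0,50],
  [0,0,0,0,0,0,50],
])

```text
time_s: 12.3
position: [0.5415, 0.1394, 0.1468]
tcp_rot: [0.922, 0.386, -0.001, -0.0]
ft_force: [-0.3, -0.3, -0.5]
finger_gap: 0.0501
```

arm_command([
  [0,0,-0.3,0,0,0,50],
  [0,0,-0.9,0,0,0,50],
  [0,0,-1.7,0,0,0,50],
  [0,0,-2.5,0,0,0,50],
  [0,0,-2.5,0,0,0,50],
])

```text
time_s: 12.8
position: [0.5445, 0.1399, 0.254]
tcp_rot: [0.922, 0.386, 0.004, 0.001]
ft_force: [0.7, 0.3, 1.7]
finger_gap: 0.0505
```

```bash
python3 - <<'E'
from h import *
s=st();k=viewer.calibration('wrist');snap('wrist','w6.png')
for c in ['wrist','scene','top']:
  if c!='wrist': snap(c,c+'6.png')
  for l in ['gauge_grip','collar_under']:
    print(c,l,[(np.round(d['location'],4),round(d['score'],2)) for d in viewer.spot_point(c,l)[:2]])
pw=proj('wrist',[.541,.139,.11],k).astype(int);ps=proj('scene',[.541,.139,.12]).astype(int);print(pw,ps)
f=lambda n,p,h:cv2.resize(cv2.imread(n)[p[1]-h:p[1]+h,p[0]-h:p[0]+h],(400,400),interpolation=cv2.INTER_CUBIC)
cv2.imwrite('pics/g.png',np.hstack([f('pics/w6.png',pw,60),f('pics/scene6.png',ps,45)]))
print('scene axis px',[np.round((proj('scene',[.5412,.1393,z])-ps+45)/.225+[400,0]) for z in (.075,.085,.135,.155,.172)])
E
```

```text
t 12.8 p [0.5445 0.1399 0.254 ] q [0.9224 0.3863 0.0043 0.0012] f [0.7 0.3 1.7] m [ 0.03 -0.04 -0.02] gap 0.05046612589207952
wrist gauge_grip [(array([0.5411, 0.1406, 0.1571]), 0.83), (array([ 0.3783,  0.2878, -0.0014]), 0.42)]
wrist collar_under [(array([0.5425, 0.1393, 0.0726]), 0.65)]
scene gauge_grip []
scene collar_under [(array([0.5392, 0.1418, 0.0732]), 0.39)]
top gauge_grip [(array([0.5412, 0.1375, 0.1528]), 0.57)]
top collar_under [(array([0.5404, 0.14  , 0.0764]), 0.38)]
[282 200] [249 218]
scene axis px [array([606., 273.]), array([605., 258.]), array([601., 179.]), array([599., 146.]), array([597., 116.])]
```

View pics/g.png

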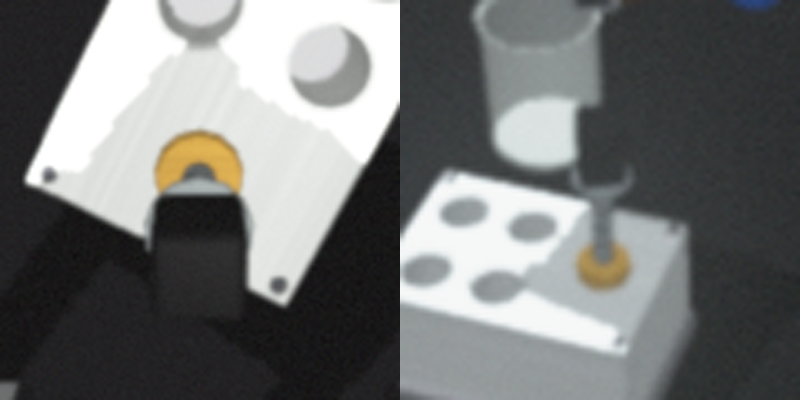

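```bash
python3 - <<'E'
from h import *
st();r.job_done();st()
E
```

```text
t 13.25 p [0.5411 0.1394 0.2458] q [ 9.224e-01  3.863e-01 -1.400e-03 -2.000e-04] f [-0.3 -0.8  0.4] m [-0.   -0.    0.03] gap 0.04981481201389412
the job is handed in; nothing more can be done
the job is handed in; nothing more can be done
```

The narrow well is about 47 mm deep. The gauge is standing in it, released, and the job was handed in at 13.25 s; no verdict is reported.

- **Pushing down:** I took the gauge out of its stand and lowered it into the well, pushing down about 1 mm at a time. The collar met the block's face where I expected, at 28 mm of tip depth, and rode up at about 4–5 N. At about 47 mm the rod stopped dead and the measured force rose to 13.7 N, the highest reading and well under the 25 N limit. I took that as the bottom. I didn't press again on the released gauge to rule out a jam.
- **Last checks:** The last wrist and scene pictures show the gauge upright over the well with the collar lying on the face. The networks put the collar's underside at 73–76 mm, against the 75 mm face. They put the grip at 153–157 mm, where about 155 mm was expected.
- **Gaps in the checks:** In the last scene picture the network didn't report the grip at all. Earlier well positions from the different pictures disagreed by 2–4 mm, but the rod entered without any contact force.
- **Bystanders:** The planned path kept clear of the beaker, tape and marker. I did not measure their positions again at the end.

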